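# Spring pen test on a painted sample

## Task

Check the paint on the sample that stands on the green mat: take the spring test pen whose collar has the colour of that sample's spot out of the rack, hold it square to the sloping panel with its tip on the spot, and press gently until the plunger is about half way in, never as far as its stop. Finish like that, still holding the pen pressed on the spot; leave the other pen and the things around as they are.

Things in the scene. Friction and masses are not known exactly. Their poses are not given: they have to be found in the camera images.
- mat: thin green mat, 150 x 150 x 2 mm, fixed on the bench. Origin: centre of its underside. One of the two sample rests stands at its centre (origins within 20 mm): that sample is the one to check; the other rest stands elsewhere, off the mat.
- sample_blue: plywood sample rest, fixed, 112 x 108 mm, with a white 92 x 92 mm painted panel that slopes 24 degrees down towards the rest's front (-x). Origin: centre of its underside, on the bench; the middle of the panel is 55 mm up. The panel carries the blue spot.
- sample_orange: plywood sample rest, fixed, 112 x 108 mm, with a white 92 x 92 mm painted panel that slopes 16 degrees down towards the rest's front (-x). Origin: centre of its underside, on the bench; the middle of the panel is 55 mm up. The panel carries the orange spot.
- panel_blue: the white painted panel on sample_blue, 4 mm thick, fixed. Origin: the centre of its blue spot (16 mm dia) on the painted face, some 15 mm off the panel's middle; z: outward normal of the face; x: up the slope.
- panel_orange: the white painted panel on sample_orange, 4 mm thick, fixed. Origin: the centre of its orange spot (16 mm dia) on the painted face, some 15 mm off the panel's middle; z: outward normal of the face; x: up the slope.
- rack: brown wooden pen rack, fixed, 70 x 170 x 85 mm high (long along y), two 21 mm through holes 45 mm either side of its middle along y. Origin: centre of its underside. A pen hangs in each hole, its collar on the rack's top, plunger tip 15 mm above the bench; lift a pen over 75 mm straight up to clear the rack.
- pen_blue: spring test pen with blue collar, hanging upright by it in a rack hole; 0.125 kg. Origin: plunger tip when fully out; z: along the pen, tip to top. Along z (mm): steel plunger 8 dia, round end, 0-18; nose 13 dia to 25; barrel 18 dia to 70; blue collar 32 dia to 78; black square grip 22 x 22 (sides along x, y) to 134; blue button to 138. Grasp the grip across two flats, near z = 110.
- pen_orange: spring test pen with orange collar, hanging upright by it in a rack hole; 0.125 kg. Origin: plunger tip when fully out; z: along the pen, tip to top. Along z (mm): steel plunger 8 dia, round end, 0-18; nose 13 dia to 25; barrel 18 dia to 70; orange collar 32 dia to 78; black square grip 22 x 22 (sides along x, y) to 134; orange button to 138. Grasp the grip across two flats, near z = 110.
- pen_blue_tip (a point): tip of the plunger of pen_blue; it moves with the plunger
- pen_orange_tip (a point): tip of the plunger of pen_orange; it moves with the plunger
- pen_blue_plunger (a joint): plunger travel of pen_blue in m: 0 fully out, grows as it is pushed into the pen, stop at 0.012; the spring takes 1.5 N to start and 0.5 N per mm (4.5 N half way, 7.5 N at the stop).
- pen_orange_plunger (a joint): plunger travel of pen_orange in m: 0 fully out, grows as it is pushed into the pen, stop at 0.012; the spring takes 1.5 N to start and 0.5 N per mm (4.5 N half way, 7.5 N at the stop).
- jar_bolts: bystander: glass jar with grey lid, 66 mm dia, 100 mm high, at the back of the bench; origin under its centre
- block_oak: bystander: hardwood offcut 45 x 75 x 45 mm, at the back; origin under its centre
- tape_roll2: bystander: roll of black tape lying flat, 66 mm dia, 19 mm high, at the back; origin under its centre
- nail_tin: bystander: tin with a yellow label, 74 mm dia, 95 mm high, at the back; origin under its centre
- chisel: bystander: chisel with a yellow handle, 209 mm long, 22 mm high, lying at the front left; origin under its centre
- tape_measure: bystander: yellow tape measure 36 x 83 x 65 mm, back left; origin under its centre

How it is judged:
On the way:
1. the pen that matches the sample on the mat is drawn clear of the rack, held in the gripper (((horizontal distance between sample_blue and mat below 0.08 m and height (world z) of pen_blue_tip above 0.088 m and contact force between the fingers and pen_blue above 1 N and contact force between pen_blue and rack below 0.1 N) or (horizontal distance between sample_orange and mat below 0.08 m and height (world z) of pen_orange_tip above 0.088 m and contact force between the fingers and pen_orange above 1 N and contact force between pen_orange and rack below 0.1 N))), for 0.1 s.
At the end, for the whole second after the job is handed in: The matching pen, held in the fingers and clear of the rack, stands still with its tip within 8 mm of the spot's centre, its axis within 0.17 rad (10 degrees) of the panel's normal, its plunger 3 to 9 mm in, pressing on the sample with 0.5 to 12 N, and stays so (((horizontal distance between sample_blue and mat below 0.08 m and value of joint pen_blue_plunger between 0.003 and 0.009 m and distance between pen_blue_tip and panel_blue below 0.008 m and angle between the z axis of pen_blue and the z axis of panel_blue, either way round below 0.17 rad and contact force between pen_blue and sample_blue between 0.5 and 12 N and contact force between the fingers and pen_blue above 1 N and contact force between pen_blue and rack below 0.1 N and linear speed of pen_blue below 0.02 m/s) or (horizontal distance between sample_orange and mat below 0.08 m and value of joint pen_orange_plunger between 0.003 and 0.009 m and distance between pen_orange_tip and panel_orange below 0.008 m and angle between the z axis of pen_orange and the z axis of panel_orange, either way round below 0.17 rad and contact force between pen_orange and sample_orange between 0.5 and 12 N and contact force between the fingers and pen_orange above 1 N and contact force between pen_orange and rack below 0.1 N and linear speed of pen_orange below 0.02 m/s))); the arm keeps its last pose, push and grip.
It fails at once if a plunger is driven to its stop (value of joint any of pen_blue_plunger, pen_orange_plunger above 0.0115 m).
It fails at once if a pen or gripper is pushed hard on a sample (over 25 N) (contact force between any of sample_blue, sample_orange and anything else above 25 N).
It fails at once if the pen of the wrong colour is moved more than 30 mm ((horizontal distance between sample_blue and mat below 0.08 m and distance of pen_orange from where it was at the start of the episode above 0.03 m) or (horizontal distance between sample_orange and mat below 0.08 m and distance of pen_blue from where it was at the start of the episode above 0.03 m)).
It fails at once if a bystander is moved more than 30 mm (distance of any of jar_bolts, block_oak, tape_roll2, nail_tin, chisel, tape_measure from where it was at the start of the episode above 0.03 m).
It also fails if it takes over 35 s, if anything falls off the work surface, if the arm or the gripper's body presses on something with over 40 N, if the wrist force passes 120 N, or if a joint passes its speed limit or range.

## Robot

A 6-joint arm with a two-finger parallel gripper is mounted at the origin on a cart in front of the work surface, level with it; the furniture and walls round the work are solid. World frame = base frame: x ahead of the robot, y to its left, z up, the work surface at z = 0. Lengths are in m, angles in rad, forces in N, time in s.
With the tool pointing down it reaches from about 0.325 to 0.75 m from the base axis. Payload 7.6 kg.
Tool frame: the origin (TCP) lies at the very end of the fingers, on their centre line; the grasp point (between the pads) lies 19 mm behind it; z points along the fingers, y is the line along which they close (so a half turn about z gives the same grasp; the last joint's range is limited). The gripper opens to 85 mm and grips with 20 to 120 N. Pads are 22 mm wide; open, the fingers measure 114 mm over their backs; the gripper's body (76 mm by 85 mm) begins 54 mm behind the grasp point. The pads swing forward as they close: fully open they stand 13 mm farther back than shut.
Start: joints at [-1.266, 0.052, 1.401, -0, 1.689, -0.07], TCP at [0.192, -0.489, 0.231] pointing down, gripper open.
Joint ranges: [-2.9, 2.9], [-0.91, 2.17], [0.12, 2.37], [-1.06, 4.2], [0.26, 2.73], [-2.93, 2.93]. Speed limits (rad/s): [2.57, 2.57, 3.01, 3.14, 3.14, 3.14].

## Interface

Orientations are given as a 3x3 rotation matrix whose columns are the frame's x, y, z axes.
In Python, from bench import arm gives the robot as it stands.
- The arm moves only by the shell command python3 -m jog 'ROWS' [FORCE]. ROWS is JSON, a list that holds one entry, the list of rows, each a list of 7 numbers: the turn, a rotation vector about the tool's x, y, z each as a share of 180 degrees, from -1 to 1, then the shift along the tool's x, y, z each as a share of 0.1 m, from -1 to 1, then the opening, from 0 (shut) to 1 (fully open). A call has 1 to 20 rows; each row shifts and turns the commanded pose from where the row before left it, along the tool's axes as they then stand; what a row does not reach is not made up. A row lasts 1/8 s, in which the tool goes at most 62.5 mm and 10.7 degrees, less where a joint would pass 70% of its speed; a pose out of reach is approached as far as the arm can. A call with a number of a shift or a turn outside -1 to 1 is refused whole. A call with a gripper value outside its range is refused whole. The fingers move at their own pace and stop on an object; FORCE is the grip in N (left out, the last holds). Time passes only in rows, so rows that do not move let the fingers close. It gives the time, the measured TCP pose, the force, the opening and the grip force at its end, in the units of the state.
- arm.state(): the state, without advancing time (a new reading comes with each control period).
- arm.snapshot(name): name is "side" or "top"; returns a dict with "frame" (384x512x3 uint8, blue, green, red), "depth" (384x512 float32, m along the optical axis (not along the pixel's ray), 0 where there is no reading), "intrinsics" (3x3 intrinsics, pixels), "world_from_camera" (4x4, takes a point from camera to world coordinates). Camera axes: x right, y down, z forward; pixel columns grow to the right and rows downward; lengths in m; the calibration is good to about 2 mm. A picture is of the moment at which its call begins.
- arm.sign_off(): hands the job in; it is judged then, once.
The state is a dict: "clock": time; "joint_pos": joint angles; "joint_vel": joint speeds; "tau": joint torques, N m; "tcp_pos": TCP position; "eef_rot": TCP orientation; "ft_force": force on the tool from outside, world axes, zero at the start; "moment": the same for the moment, N m; "opening": finger opening in m; "grasp_force": force on a finger pad.
Only numpy, scipy, OpenCV 4.12 (cv2) and the standard library are available. Lean on these libraries where they do the work, as an engineer would, in place of code of your own. Each camera call takes 0.05 s, during which the arm holds its last target. There are 200 camera calls.

## Working session

There is one attempt and no reset: what is moved stays moved. The work goes in short steps, Python scripts to look and compute and a shell command to move; the robot and the scene stay as the last step left them, time stands still between calls to the robot, and variables do not carry over. Pictures are saved under pics/ and viewed, at most 10 in all, crops included, and the job is handed in when it is done.

```bash
ls; mkdir -p pics; python3 - <<'E'
from bench import arm
import cv2,numpy as np
for n in("side","top"):
    s=arm.snapshot(n); cv2.imwrite(f"pics/{n}0.png",s["frame"]); np.savez(f"{n}0.npz",**s)
    print(n,s["intrinsics"].tolist(),np.round(s["world_from_camera"],3).tolist())
st=arm.state(); print({k:np.round(v,3).tolist() for k,v in st.items()})
E
```

```text
pics
side [[441.45857510692935, 0.0, 243.54326270662247], [0.0, 441.45857510692935, 192.95838090683205], [0.0, 0.0, 1.0]] [[0.99, -0.088, 0.109, 0.412], [-0.14, -0.593, 0.793, -0.972], [-0.005, -0.8, -0.599, 0.793], [0.0, 0.0, 0.0, 1.0]]
top [[400.6492031859988, 0.0, 253.3032206222335], [0.0, 400.6492031859988, 189.1248727952837], [0.0, 0.0, 1.0]] [[-0.127, -0.865, 0.485, -0.153], [-0.992, 0.11, -0.064, 0.086], [0.002, -0.489, -0.872, 1.269], [0.0, 0.0, 0.0, 1.0]]
{'clock': 0.1, 'joint_pos': [-1.266, 0.053, 1.402, -0.0, 1.689, -0.07], 'joint_vel': [-0.0, -0.002, -0.002, -0.0, 0.0, 0.002], 'tau': [0.001, -38.258, -36.099, -0.0, 0.005, -0.0], 'tcp_pos': [0.192, -0.488, 0.231], 'eef_rot': [[0.931, 0.366, -0.0], [0.366, -0.931, 0.001], [0.0, -0.001, -1.0]], 'ft_force': [0.253, -0.759, -0.934], 'moment': [-0.007, 0.021, 0.009], 'grasp_force': 0.0, 'opening': 0.086}
```

View pics/top0.png

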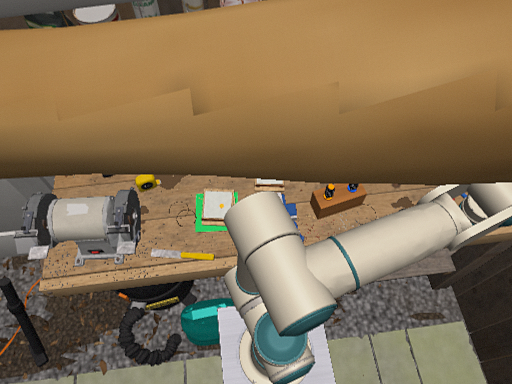

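View pics/side0.png

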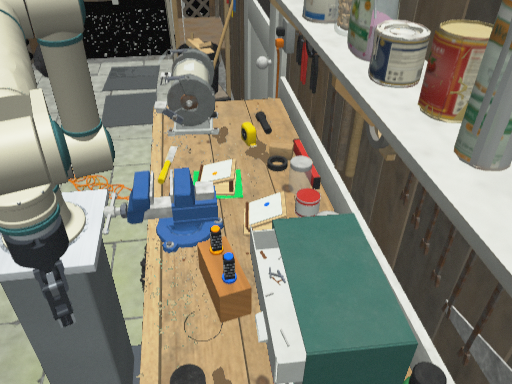

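The orange spot is the one on the mat (top px 221,206; side px 210,175). The orange pen is in the rack end nearest the blue vise (side px 215,238; top px 328,190). Next I'll measure them.

```bash
cat > h.py <<'E'
import numpy as np,cv2
def load(n): return dict(np.load(n+".npz"))
def cloud(s):
    K,T,d=s["intrinsics"],s["world_from_camera"],s["depth"]
    v,u=np.indices(d.shape); P=np.stack([(u-K[0,2])/K[0,0]*d,(v-K[1,2])/K[1,1]*d,d],-1)
    W=P@T[:3,:3].T+T[:3,3]; W[d==0]=np.nan; return W
def blobs(s,lo,hi,amin=6):
    m=cv2.inRange(cv2.cvtColor(s["frame"],cv2.COLOR_BGR2HSV),lo,hi)
    n,l,st,c=cv2.connectedComponentsWithStats(m)
    return [(l==i,st[i,4],c[i]) for i in range(1,n) if st[i,4]>=amin]
def ray(s,u,v,z):
    K,T=s["intrinsics"],s["world_from_camera"]
    d=T[:3,:3]@np.array([(u-K[0,2])/K[0,0],(v-K[1,2])/K[1,1],1]); o=T[:3,3]
    return o+d*(z-o[2])/d[2]
E
python3 - <<'E'
from h import *
np.set_printoptions(precision=4,suppress=True)
for n in("side0","top0"):
    s=load(n);W=cloud(s)
    for nm,lo,hi in(("or",(8,150,130),(19,255,255)),("bl",(100,150,120),(120,255,255)),("gr",(45,120,80),(75,255,255))):
        for m,a,c in blobs(s,lo,hi):
            p=np.nanmedian(W[m],0)
            if p[0]>.2 and p[0]<.9 and abs(p[1])<.6 and -.05<p[2]<.3: print(n,nm,a,np.round(c,1),p,np.nanmin(W[m],0),np.nanmax(W[m],0))
    # white panels
    for m,a,c in blobs(s,(0,0,170),(180,60,255),60):
        m=cv2.erode(m.astype(np.uint8),np.ones((3,3)))>0
        P=W[m];P=P[~np.isnan(P[:,0])]
        if len(P)<30: continue
        q=np.median(P,0)
        if .25<q[0]<.8 and abs(q[1])<.5 and q[2]<.15 and q[2]>.02:
            P=P[np.linalg.norm(P-q,axis=1)<.06];e=np.linalg.svd(P-P.mean(0))[2][2];e*=np.sign(e[2])
            print(n,"panel",len(P),np.round(c),q,"n",e,"tilt",np.degrees(np.arccos(e[2])))
s=load("side0");W=cloud(s)
# rack/vise height map
for y0 in np.arange(-.45,.3,.03):
    r=[]
    for x0 in np.arange(.26,.8,.03):
        M=[w[(w[...,0]>=x0)&(w[...,0]<x0+.03)&(w[...,1]>=y0)&(w[...,1]<y0+.03)][:,2] for w in (W,cloud(load("top0")))]
        M=np.concatenate(M); M=M[(M<.45)]
        r.append("%4d"%(1000*M.max()) if len(M) else "   .")
    print("%.2f"%y0," ".join(r))
E
```

```text
side0 or 13 [215.6 229.7] [ 0.4505 -0.2498  0.1524] [ 0.4403 -0.2553  0.1497] [ 0.4583 -0.2373  0.1548]
side0 or 1232 [222.  268.8] [ 0.4512 -0.3035  0.0868] [ 0.4087 -0.3776  0.0789] [ 0.5086 -0.2021  0.0982]
side0 bl 423 [181.5 182.4] [ 0.3822 -0.0706  0.1604] [ 0.3591 -0.1194  0.1122] [ 0.4017 -0.0048  0.1642]
side0 bl 440 [139.7 187.1] [ 0.2809 -0.0702  0.1603] [ 0.2446 -0.119   0.1058] [ 0.301  -0.005   0.1638]
side0 bl 159 [203.  203.8] [ 0.4331 -0.0941  0.1074] [ 0.3722 -0.099   0.0941] [ 0.4645 -0.0524  0.1127]
side0 bl 9 [266.4 203.9] [ 0.5992 -0.0592  0.0598] [ 0.5962 -0.0685  0.0559] [ 0.6044 -0.0572  0.0631]
side0 bl 9 [173. 205.] [ 0.3558 -0.0936  0.1097] [ 0.3533 -0.0975  0.1075] [ 0.3588 -0.0849  0.1133]
side0 bl 6 [174.8 209.8] [ 0.3584 -0.0946  0.0953] [ 0.3545 -0.0951  0.095 ] [ 0.3644 -0.0945  0.0987]
side0 bl 1191 [184.2 231.3] [ 0.3757 -0.0971  0.021 ] [ 0.3046 -0.151   0.0039] [ 0.472  -0.0323  0.0683]
side0 bl 54 [228.  256.1] [ 0.4679 -0.3342  0.1539] [ 0.4593 -0.342   0.1502] [ 0.4765 -0.3239  0.1579]
side0 bl 59 [228.3 279.1] [ 0.4653 -0.3426  0.0931] [ 0.45
[... 3075 characters left out ...]

0.09    4    6   10    4    4   49   58   65   71   69    5    7    5    6  102  104  104   94  293
0.12    4    6    6    6    5   48   56   64   72   70    6    7    6    6    6    .    .   93  293
0.15    5   26   25    5    5   47   54   63   70   71    7    5    6   25   27    6    .   92   96
0.18    4   26   28    3    6   44   43    6    3    8    7    6    7   23   23   24   47   93  300
0.21    4   22   26    5    6    7    5    4    5    6    6    5    6   25   48   50   46   92  177
0.24    5   16   27    6    7    5    8    6    4    6    7    6    6   50   52   50   50   94  265
0.27    5    8   20   16    5    7    6    8    7    8    5    8    7   48   50   51   48  348  348
```

```bash
python3 - <<'E'
import cv2
a=cv2.imread("pics/side0.png")[140:320,120:330];b=cv2.imread("pics/top0.png")[170:260,170:400]
cv2.imwrite("pics/s1.png",cv2.resize(a,None,fx=3,fy=3,interpolation=2))
E
```

```text
(no output)
```

View pics/s1.png

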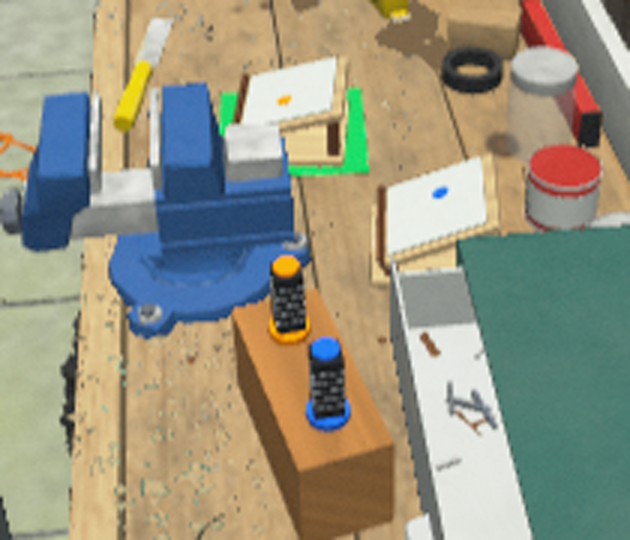

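```bash
python3 - <<'E'
from h import *
np.set_printoptions(precision=4,suppress=True)
for n in("side0","top0"):
    s=load(n);W=cloud(s);hsv=cv2.cvtColor(s["frame"],cv2.COLOR_BGR2HSV)
    # rack top
    m=(W[...,2]>.075)&(W[...,2]<.096)&(W[...,1]<-.18)&(W[...,1]>-.40)&(W[...,0]>.39)&(W[...,0]<.53)&(hsv[...,0]<20)
    r=cv2.minAreaRect(W[m][:,:2].astype(np.float32)); print(n,"rack",m.sum(),r,np.median(W[m][:,2]))
    up=(W[...,2]>.145)&(W[...,2]<.165)&(W[...,1]<-.18)&(W[...,1]>-.40)&(W[...,0]>.39)&(W[...,0]<.53)
    for nm,h in(("or",(hsv[...,0]>8)&(hsv[...,0]<25)),("bl",(hsv[...,0]>95)&(hsv[...,0]<125))):
        q=up&h&(hsv[...,1]>120)&(hsv[...,2]>90)
        v,u=np.nonzero(q)
        if len(u): print(n,nm,"button",len(u),u.mean(),v.mean(),ray(s,u.mean(),v.mean(),.151),np.nanmedian(W[q],0))
    # panel on mat
    B=(W[...,0]>.38)&(W[...,0]<.55)&(W[...,1]>.04)&(W[...,1]<.21)&(W[...,2]>.035)&(W[...,2]<.09)
    pm=B&(hsv[...,1]<50)&(hsv[...,2]>150)
    P=W[cv2.erode(pm.astype(np.uint8),np.ones((3,3)))>0];c=P.mean(0)
    for _ in range(3):
        e=np.linalg.svd(P-c,full_matrices=False)[2][2];e*=np.sign(e[2]);P=P[abs((P-c)@e)<.004];c=P.mean(0)
    print(n,"panel",len(P),c,e,np.degrees(np.arccos(e[2])),np.degrees(np.arctan2(e[1],e[0])), "rect",cv2.minAreaRect(W[pm][:,:2].astype(np.float32)))
    q=B&(hsv[...,0]>8)&(hsv[...,0]<25)&(hsv[...,1]>110)&(W[...,0]>.42)
    nn,l,st,cc=cv2.connectedComponentsWithStats((q*255).astype(np.uint8))
    for i in range(1,nn):
        if st[i,4]>=5:
            K,T=s["intrinsics"],s["world_from_camera"];u,v=cc[i];d=T[:3,:3]@[(u-K[0,2])/K[0,0],(v-K[1,2])/K[1,1],1];o=T[:3,3]
            print(" blob",st[i,4],cc[i],o+d*((c-o)@e)/(d@e),np.median(W[l==i],0))
E
```

```text
side0 rack 1457 ((0.45867523550987244, -0.28738975524902344), (0.07096657902002335, 0.17299018800258636), 12.351668357849121) 0.08661304088977895
side0 or button 55 215.92727272727274 230.4181818181818 [ 0.4508 -0.2491  0.151 ] [ 0.4495 -0.2476  0.1535]
side0 bl button 61 227.70491803278688 255.81967213114754 [ 0.4675 -0.33    0.151 ] [ 0.4675 -0.3347  0.1538]
side0 panel 331 [0.483  0.1222 0.0585] [-0.2761  0.0514  0.9598] 16.31112626263219 169.4536757136261 rect ((0.4819882810115814, 0.12717828154563904), (0.09781515598297119, 0.08843044936656952), 79.33518981933594)
 blob 36 [200.0833 172.3889] [0.4337 0.1415 0.0433] [0.4337 0.1385 0.0441]
 blob 10 [214.5 173. ] [0.4754 0.1118 0.0568] [0.4755 0.1099 0.0568]
 blob 20 [230.55 183.3 ] [0.5141 0.0311 0.0723] [0.5191 0.0711 0.0428]
top0 rack 703 ((0.4567882716655731, -0.28858238458633423), (0.07286000996828079, 0.17261084914207458), 12.516566276550293) 0.08339834030058957
top0 or button 30 330.8 186.46666666666667 [ 0.4474 -0.2443  0.151 ] [ 0.4473 -0.2437  0.1517]
top0 panel 419 [0.4837 0.1295 0.0546] [-0.2569  0.0499  0.9652] 15.169536090255804 168.99707099644166 rect ((0.48150575160980225, 0.12537792325019836), (0.09268312156200409, 0.09365696460008621), 80.10425567626953)
 blob 35 [228.7429 194.1714] [0.5087 0.0835 0.0636] [0.5175 0.075  0.0617]
 blob 15 [221.4 205.4] [0.4744 0.1125 0.053 ] [0.4757 0.1133 0.0522]
 blob 34 [210.6176 219.2353] [0.4335 0.1535 0.04  ] [0.4325 0.1522 0.04  ]
```

```bash
python3 -m jog '[[[0,0,0.05,0,0,0,1],[0,0,0,0.38,-0.23,0,1],[0,0,0,0.38,-0.23,0,1],[0,0,0,0.38,-0.23,0,1],[0,0,0,0.38,-0.23,0,1],[0,0,0,0.38,-0.23,0,1],[0,0,0,0.38,-0.23,0,1],[0,0,0,0.38,-0.23,0,0.8],[0,0,0,0.38,-0.22,0,0.8],[0,0,0,0,0,0,0.8]]]'
cat >> h.py <<'E'
from scipy.spatial.transform import Rotation as Rn
def need(st,p,R=None):
    C=np.array(st["eef_rot"]); print("tcp",np.round(st["tcp_pos"],4),"shift/0.1:",np.round(C.T@(np.array(p)-st["tcp_pos"])/.1,3))
    if R is not None: print("rotvec/180:",np.round(Rn.from_matrix(C.T@R).as_rotvec()/np.pi,4))
E
python3 - <<'E'
from h import *
from bench import arm
a=np.radians(12.4);c,s=np.cos(a),np.sin(a)
need(arm.state(),[.449,-.245,.106],np.array([[c,s,0],[s,-c,0],[0,0,-1]]))
sn=arm.snapshot("side");cv2.imwrite("pics/s2.png",cv2.resize(sn["frame"][90:330,130:330],None,fx=2.4,fy=2.4,interpolation=2))
E
```

```text
clock: 1.35
tcp_pos: [0.4508, -0.2422, 0.2307]
eef_rot: [[0.976, 0.22, -0.001], [0.22, -0.976, 0.001], [-0.001, -0.001, -1.0]]
ft_force: [0.1, -0.9, 0.4]
opening: 0.0684
grasp_force: 0.0
tcp [ 0.4508 -0.2422  0.2307] shift/0.1: [-0.023  0.024  1.246]
rotvec/180: [-0.0003  0.0002  0.0017]
```

View pics/s2.png

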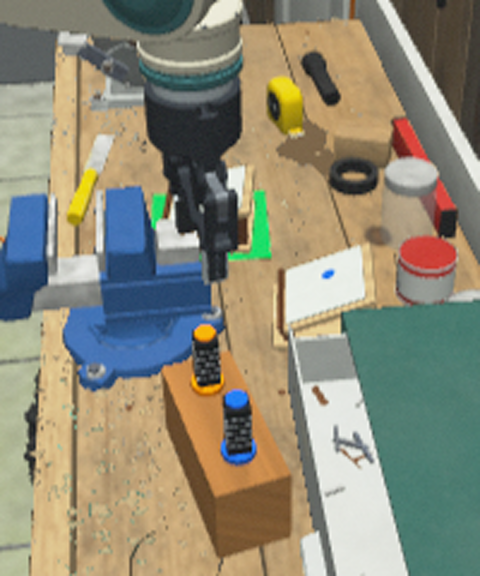

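The gripper hangs open over the orange pen (crop px 205,335), with the blue pen clear of it. I'll descend and grip.

```bash
python3 -m jog '[[[0,0,0,-0.02,0.02,0.2,0.8],[0,0,0,0,0,0.3,0.8],[0,0,0,0,0,0.3,0.8],[0,0,0,0,0,0.25,0.8],[0,0,0,0,0,0.15,0.8],[0,0,0,0,0,0.05,0.8],[0,0,0,0,0,0,0.5],[0,0,0,0,0,0,0],[0,0,0,0,0,0,0],[0,0,0,0,0,0,0],[0,0,0,0,0,0,0]]]' 50
python3 -m jog '[[[0,0,0,0,0,0,0],[0,0,0,0,0,0,0],[0,0,0,0,0,0,0]]]'
```

```text
clock: 2.78
tcp_pos: [0.4485, -0.2469, 0.1073]
eef_rot: [[0.976, 0.216, 0.002], [0.216, -0.976, -0.001], [0.001, 0.001, -1.0]]
ft_force: [-0.1, -0.5, 4.8]
opening: 0.0214
grasp_force: 49.7
clock: 3.15
tcp_pos: [0.4484, -0.2469, 0.1073]
eef_rot: [[0.976, 0.216, 0.001], [0.216, -0.976, -0.001], [0.001, 0.001, -1.0]]
ft_force: [-0.5, 1.1, 5.6]
opening: 0.0217
grasp_force: 49.7
```

```bash
python3 -m jog '[[[0,0,0,0,0,-0.05,0],[0,0,0,0,0,-0.1,0],[0,0,0,0,0,-0.15,0],[0,0,0,0,0,-0.2,0],[0,0,0,0,0,-0.2,0],[0,0,0,0,0,-0.2,0],[0,0,0,0,0,-0.2,0],[0,0,0,0,0,-0.2,0],[0,0,0,0,0,-0.1,0],[0,0,0,0,0,0,0],[0,0,0,0,0,0,0],[0,0,0,0,0,0,0]]]'
python3 - <<'E'
from h import *
from bench import arm
st=arm.state()
print(np.round(st["joint_pos"],3))
n=np.array([-.268,.051,.962]);n/=np.linalg.norm(n);z=-n
az=np.radians(-10.7);x=np.array([np.cos(az),np.sin(az),0]);x-=x@z*z;x/=np.linalg.norm(x);R=np.array([x,np.cross(z,x),z]).T
spot=np.array([.475,.112,.055])
need(st,spot+n*(.091+.03),R)
for nm in("side","top"):
    sn=arm.snapshot(nm);np.savez(nm+"3.npz",**sn);f=sn["frame"]
    f=f[60:300,130:330] if nm=="side" else f[130:260,160:400]
    cv2.imwrite(f"pics/{nm}3.png",cv2.resize(f,None,fx=2.4,fy=2.4,interpolation=2))
E
```

```text
clock: 4.65
tcp_pos: [0.4478, -0.2465, 0.2454]
eef_rot: [[0.976, 0.216, -0.001], [0.216, -0.976, 0.001], [-0.001, -0.001, -1.0]]
ft_force: [-0.3, 0.3, -1.0]
opening: 0.0217
grasp_force: 48.9
[-0.575  0.011  1.415 -0.     1.717  0.778]
tcp [ 0.4478 -0.2465  0.2454] shift/0.1: [ 0.738 -3.571  0.743]
rotvec/180: [-0.0181  0.0871  0.1279]
```

View pics/side3.png

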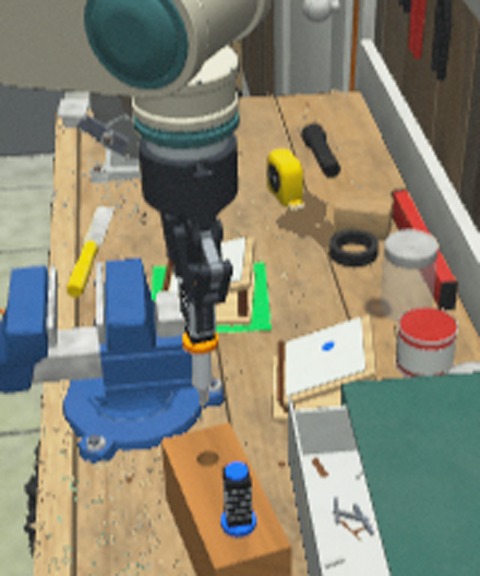

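The orange pen is out, straight in the fingers (collar at crop px 200,345), with its rack hole empty at px 208,458 and the blue pen untouched. I'll raise it, carry it over the vise and tilt it to the panel normal.

```bash
python3 -m jog '[[[0,0,0,0,0,-0.2,0],[0,0,0,0,0,-0.2,0],[0,0,0,0.1,-0.2,0,0],[0,0,0,0.1,-0.35,0,0],[0,0,0,0.1,-0.35,0,0],[0,0,0,0.1,-0.35,0,0],[0,0,0,0.1,-0.35,0,0],[0,0,0,0.1,-0.35,0,0],[0,0,0,0.1,-0.35,0,0],[0,0,0,0.1,-0.35,0,0],[0,0,0,0.1,-0.35,0,0],[0,0,0,0.1,-0.35,0,0],[0,0,0,0.06,-0.2,0,0],[-0.0036,0.0174,0.0256,0,0,0,0],[-0.0036,0.0174,0.0256,0,0,0,0],[-0.0036,0.0174,0.0256,0,0,0,0],[-0.0036,0.0174,0.0256,0,0,0,0],[-0.0036,0.0174,0.0256,0,0,0,0],[0,0,0,0,0,0,0],[0,0,0,0,0,0,0]]]'
cat > n.py <<'E'
from h import *
from bench import arm
import sys
st=arm.state()
n=np.array([-.268,.051,.962]);n/=np.linalg.norm(n);z=-n
az=np.radians(-10.7);x=np.array([np.cos(az),np.sin(az),0]);x-=x@z*z;x/=np.linalg.norm(x);R=np.array([x,np.cross(z,x),z]).T
spot=np.array([.475,.112,.055])
need(st,spot+n*(.091+float(sys.argv[1])),R); print(np.round(st["joint_pos"],3),np.round(st["ft_force"],2))
E
python3 n.py .02
```

```text
clock: 7.25
tcp_pos: [0.4748, 0.1229, 0.2862]
eef_rot: [[0.946, -0.184, 0.268], [-0.177, -0.983, -0.051], [0.273, 0.001, -0.962]]
ft_force: [0.1, -0.2, -1.1]
opening: 0.022
grasp_force: 49.2
tcp [0.4748 0.1229 0.2862] shift/0.1: [-0.609  0.105  1.121]
rotvec/180: [0.     0.0001 0.0004]
[ 0.243 -0.247  1.593 -0.114  1.545  1.988] [ 0.09 -0.19 -1.1 ]
```

```bash
python3 -m jog '[[[0,0,0,-0.2,0.04,0.1,0],[0,0,0,-0.2,0.04,0.2,0],[0,0,0,-0.2,0.02,0.2,0],[0,0,0,-0.01,0,0.2,0],[0,0,0,0,0,0.2,0],[0,0,0,0,0,0.15,0],[0,0,0,0,0,0.07,0],[0,0,0,0,0,0,0],[0,0,0,0,0,0,0]]]'
python3 n.py 0; python3 - <<'E'
from h import *
from bench import arm
o=[]
for nm in("side","top"):
    sn=arm.snapshot(nm);np.savez(nm+"4.npz",**sn);f=sn["frame"]
    f=f[110:230,150:270] if nm=="side" else f[150:270,170:290]
    o.append(cv2.resize(f,(400,400),interpolation=2))
cv2.imwrite("pics/h4.png",np.hstack(o))
E
```

```text
clock: 8.38
tcp_pos: [0.4457, 0.1183, 0.1627]
eef_rot: [[0.945, -0.186, 0.27], [-0.179, -0.983, -0.051], [0.275, 0.0, -0.962]]
ft_force: [-0.5, -0.5, -1.5]
opening: 0.0215
grasp_force: 49.3
tcp [0.4457 0.1183 0.1627] shift/0.1: [-0.006  0.008  0.207]
rotvec/180: [-0.0001 -0.0006 -0.0001]
[ 0.25  -0.298  1.88  -0.121  1.309  2.025] [-0.52 -0.49 -1.5 ]
```

View pics/h4.png

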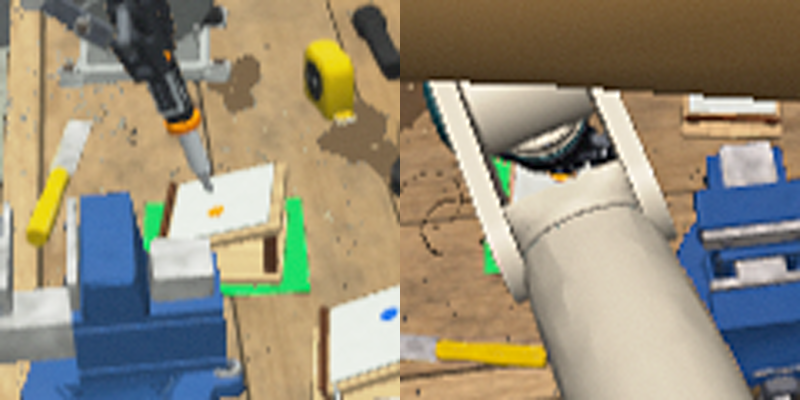

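The pen hovers with its tip at side px (213,166.4), 7 px above the spot at (214.6,173.3). I'll compare this with the projected positions.

```bash
python3 - <<'E'
from h import *
from bench import arm
st=arm.state();s=load("side4");K,T=s["intrinsics"],s["world_from_camera"];np.set_printoptions(precision=4,suppress=True)
def proj(p): c=T[:3,:3].T@(np.array(p)-T[:3,3]);return (K@c/c[2])[:2]
t=np.array(st["tcp_pos"]);z=np.array(st["eef_rot"])[:,2]
n=-z
for d in(-.03,.02,.074,.092):print(d,proj(t+z*d))
sp=np.array([.475,.112,.055]);print("spot",proj(sp),"above20",proj(sp+n*.02),"dx,dy px/10mm",proj(sp+[.01,0,0])-proj(sp),proj(sp+[0,.01,0])-proj(sp))
W=cloud(s);hsv=cv2.cvtColor(s["frame"],cv2.COLOR_BGR2HSV)
for m,a,c in blobs(s,(8,110,130),(24,255,255),5):
    p=np.nanmedian(W[m],0)
    if .4<p[0]<.52 and .05<p[1]<.2: print(a,c,p)
g=cv2.cvtColor(s["frame"],cv2.COLOR_BGR2GRAY);print(g[160:178,205:224])
# panel plane again: height at spot
B=(abs(W[...,0]-.482)<.05)&(abs(W[...,1]-.125)<.05)&(W[...,2]>.03)&(W[...,2]<.085)&(hsv[...,1]<50)&(hsv[...,2]>190)
P=W[B];A=np.c_[P[:,:2]-sp[:2],np.ones(len(P))];q=np.linalg.lstsq(A,P[:,2],rcond=None)[0];r=P[:,2]-A@q;k=abs(r)<.004;print(k.sum(),np.linalg.lstsq(A[k],P[k,2],rcond=None)[0])
E
```

```text
-0.03 [198.5321 132.4771]
0.02 [204.4503 147.4646]
0.074 [210.5501 162.912 ]
0.092 [212.5196 167.8996]
spot [214.3853 173.4803] above20 [212.2293 168.0279] dx,dy px/10mm [ 3.362  -0.2811] [-0.2954 -1.8708]
48 [204.9792 146.9167] [0.4535 0.1108 0.1485]
10 [214.5 173. ] [0.4753 0.113  0.0566]
[[170 166 139 138 153 164 170 180  86 151 154 143 168 139 163 161 163 177
  189]
 [170 174 154 138 145 154 142 158  81 139 166 167 167 156 191 207 217 222
  226]
 [171 175 170 162 120 129 118 134  99 171 194 206 217 222 228 233 236 235
  236]
 [171 176 173 174 143 121 123 137 205 222 227 232 236 235 237 236 236 235
  236]
 [161 197 210 218 219 150 119 134 217 235 236 236 235 236 236 236 236 237
  238]
 [216 228 232 236 236 219 115 129 161 234 235 236 236 236 236 237 237 237
  238]
 [237 236 237 236 237 237 151 125 129 235 237 237 237 237 236 236 237 237
  237]
 [236 237 237 237 235 236 219 181 171 235 237 237 237 237 236 237 237 237
  236]
 [236 237 237 236 237 236 236 227 225 236 236 236 236 238 237 237 236 236
  236]
 [237 237 236 236 237 236 236 237 236 237 237 237 237 237 237 236 235 236
  236]
 [236 236 236 237 237 237 236 237 237 237 236 237 237 237 236 236 236 236
  236]
 [236 236 237 237 237 237 237 237 236 228 229 224 236 235 235 236 237 237
  237]
 [236 237 237 237 238 237 238 233 221 201 199 187 232 236 237 236 238 237
  237]
 [236 237 237 237 237 236 236 216 179 179 177 201 232 236 237 237 238 237
  237]
 [236 236 236 236 235 236 236 219 185 202 189 228 236 235 236 237 237 237
  236]
 [237 237 237 236 237 237 237 234 223 231 223 235 235 235 236 236 237 237
  237]
 [237 236 237 237 238 238 237 237 237 237 236 236 236 236 236 236 236 236
  237]
 [238 237 238 238 238 237 237 237 237 237 237 237 235 236 236 238 235 228
  212]]
461 [ 0.2845 -0.0437  0.0565]<stdin>:11: RuntimeWarning: All-NaN slice encountered
```

The observed tip and collar match the prediction to under 1 px. I'll approach and feel for contact.

```bash
python3 -m jog '[[[0,0,0,-0.005,0.008,0.05,0],[0,0,0,0,0,0.05,0],[0,0,0,0,0,0.04,0],[0,0,0,0,0,0,0],[0,0,0,0,0,0,0]]]' >/dev/null; python3 n.py 0
python3 -m jog '[[[0,0,0,0,0,0.02,0],[0,0,0,0,0,0,0],[0,0,0,0,0,0,0]]]' >/dev/null; python3 n.py 0
python3 -m jog '[[[0,0,0,0,0,0.02,0],[0,0,0,0,0,0,0],[0,0,0,0,0,0,0]]]' >/dev/null; python3 n.py 0
python3 -m jog '[[[0,0,0,0,0,0.02,0],[0,0,0,0,0,0,0],[0,0,0,0,0,0,0]]]' >/dev/null; python3 n.py 0
```

```text
tcp [0.4486 0.1168 0.1483] shift/0.1: [ 0.004 -0.002  0.061]
rotvec/180: [ 0.0001 -0.0003 -0.0001]
[ 0.245 -0.279  1.893 -0.121  1.277  2.023] [-0.25 -0.78 -1.45]
tcp [0.4491 0.1167 0.1464] shift/0.1: [ 0.004 -0.002  0.041]
rotvec/180: [ 0.0001 -0.0003 -0.0001]
[ 0.244 -0.276  1.895 -0.12   1.272  2.023] [ 0.36 -0.04 -1.45]
tcp [0.4496 0.1166 0.1444] shift/0.1: [ 0.004 -0.002  0.02 ]
rotvec/180: [ 0.0001 -0.0003 -0.0001]
[ 0.244 -0.273  1.896 -0.12   1.267  2.023] [ 0.72  0.8  -2.48]
tcp [0.4502 0.1165 0.1425] shift/0.1: [ 0.004 -0.002  0.001]
rotvec/180: [ 0.0001 -0.0003 -0.0001]
[ 0.243 -0.27   1.898 -0.121  1.263  2.023] [-0.4   0.39 -1.13]
```

```bash
for i in 1 2; do python3 -m jog '[[[0,0,0,0,0,0.015,0],[0,0,0,0,0,0,0],[0,0,0,0,0,0,0]]]' >/dev/null; python3 n.py 0; python3 -m jog '[[[0,0,0,0,0,0,0]]]' | grep ft_;  python3 -m jog '[[[0,0,0,0,0,0,0]]]' | grep ft_; done
```

```text
tcp [0.4506 0.1164 0.1412] shift/0.1: [ 0.003 -0.002 -0.013]
rotvec/180: [ 0.0001 -0.0004 -0.0001]
[ 0.243 -0.267  1.898 -0.121  1.259  2.023] [-0.69  0.81  0.41]
ft_force: [-1.1, 0.5, 0.9]
ft_force: [-0.3, -0.2, 1.2]
tcp [0.451  0.1164 0.1397] shift/0.1: [ 0.003 -0.002 -0.029]
rotvec/180: [ 0.     -0.0003 -0.0001]
[ 0.242 -0.265  1.899 -0.121  1.256  2.023] [-0.41 -0.15  0.61]
ft_force: [-0.8, 0.4, 1.3]
ft_force: [-0.7, 0.2, 1.5]
```

```bash
python3 -m jog '[[[0,0,0,0,0,0.015,0],[0,0,0,0,0,0.015,0],[0,0,0,0,0,0,0],[0,0,0,0,0,0,0]]]' >/dev/null; python3 n.py 0; for i in 1 2 3 4; do python3 -m jog '[[[0,0,0,0,0,0,0]]]' | grep ft_; done
python3 - <<'E'
from h import *
from bench import arm
sn=arm.snapshot("side");np.savez("side5.npz",**sn)
s=sn
for m,a,c in blobs(s,(8,110,130),(24,255,255),5):
    if 190<c[0]<225 and 130<c[1]<180: print(a,c)
K,T=s["intrinsics"],s["world_from_camera"];st=arm.state()
t=np.array(st["tcp_pos"]);z=np.array(st["eef_rot"])[:,2]
for d in(.018,.092):c=T[:3,:3].T@(t+z*d-T[:3,3]);print(d,(K@c/c[2])[:2])
print(st["grasp_force"],st["clock"],t+z*.086)
cv2.imwrite("pics/h5.png",cv2.resize(sn["frame"][130:200,170:260],None,fx=6,fy=6,interpolation=2))
E
```

```text
tcp [0.4518 0.1162 0.1368] shift/0.1: [ 0.003 -0.002 -0.059]
rotvec/180: [ 0.0001 -0.0003 -0.0001]
[ 0.241 -0.26   1.901 -0.121  1.249  2.023] [-1.54  0.16  2.01]
ft_force: [-0.8, 1.0, 2.5]
ft_force: [-1.3, 0.4, 3.3]
ft_force: [0.1, 0.3, 2.1]
ft_force: [-1.6, 0.2, 2.1]
5 [202.6 134.4]
45 [207.44444444 155.04444444]
8 [214.5  173.25]
0.018 [206.92313348 154.85713831]
0.092 [215.02066276 175.40506785]
49.73218560218811 12.525 [0.47493292 0.11179062 0.05404519]
```

View pics/h5.png

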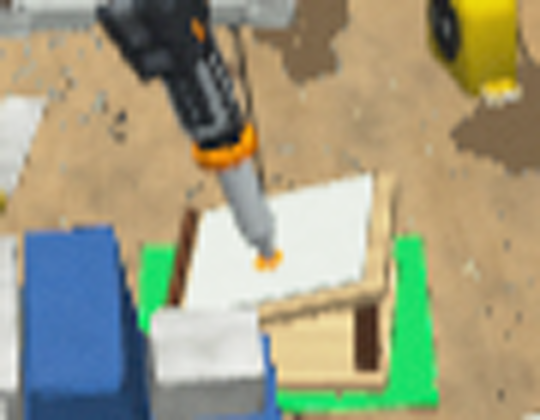

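The tip sits on the orange spot (crop px 268,258). The measured force is about 4 N, which puts the plunger 5–6 mm in, so I'm handing it in.

```bash
python3 -c "
from bench import arm
print(arm.sign_off())"
```

```text
the job is handed in; nothing more can be done
None
```

I handed the job in with the orange pen still held and pressed square on the orange spot of the sample on the mat, plunger about 5–6 mm in at roughly 4 N; the sign-off returned no verdict.

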